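# Open the radio's battery door and take out the spent pack

### The arm

A 6-joint arm with a two-finger parallel gripper is mounted at the origin on the work surface. World frame = base frame: x ahead of the robot, y to its left, z up, the work surface at z = 0. Lengths are in m, angles in rad, forces in N, time in s.
With the tool pointing down it reaches from about 0.3 to 0.875 m from the base axis. Payload 6.4 kg.
Tool frame: the origin (TCP) lies midway between the tips of the shut fingers; the grasp point (between the pads) lies 19 mm behind it (ctrl.hold_point_z is the distance from the TCP to the grasp point, in m); z points along the fingers, y is the line along which they close (so a half turn about z gives the same grasp; the last joint's range is limited). The gripper opens to 85 mm and grips with 20 to 120 N. Pads are 22 mm wide; open, the fingers measure 114 mm over their backs; the gripper's body (76 mm by 85 mm) begins 54 mm behind the grasp point. The pads swing forward as they close: fully open they stand 13 mm farther back than shut.
Start: joints at [-0.206, 0.181, 1.607, -0, 1.354, -0.206], TCP at [0.575, 0, 0.231] pointing down, gripper open.
Joint ranges: [-2.99, 2.99], [-0.89, 2.07], [0.3, 2.58], [-1.14, 4.28], [0, 2.63], [-3.12, 3.12]. Speed limits (rad/s): [2.57, 2.57, 3.01, 3.14, 3.14, 3.14].

### API

Orientations are given as a unit quaternion [w, x, y, z].
In Python, from bench import ctrl gives the robot as it stands.
- The arm moves only by the tool carry_out, never from a script. Its argument "plan" is text: rows parted by semicolons, each of 6 numbers parted by spaces: the shift along the tool's x, y, z as a fraction of full scale, then the turn, a rotation vector about the tool's x, y, z as a fraction of full scale. A call has exactly 8 rows; each row shifts and turns the commanded pose from where the row before left it, along the tool's axes as they then stand; what a row does not reach is not made up. Full scale, the value 1, is 40 mm for a shift and 0.1 rad for a turn. A row lasts 1/12 s, in which the tool goes at most 41.7 mm and 7.16 degrees, less where a joint would pass 70% of its speed; a pose out of reach is approached as far as the arm can. A call with a number of a shift or a turn outside -1 to 1 is refused whole. A call with a gripper value outside its range is refused whole. "claw" is the gripper's target within -1 to 1 (shut at 1, half-way at 0, fully open at -1), set as the call begins (left out, the last holds). The fingers move at their own pace and stop on an object; the grip force is fixed at half the most. Time passes only in rows, so rows that do not move let the fingers close, or fill a call up. It gives the time, the measured TCP pose, the force, the opening and the grip force at its end, in the units of the state.
- ctrl.get_obs(): the state, without advancing time (a new reading comes with each control period).
- ctrl.camera(name): name is "scene" or "side" or "wrist"; returns a dict with "pixels" (480x640x3 uint8, red, green, blue), "mtx" (3x3 intrinsics, pixels), "R" (3x3) and "t" (3): a world point X has camera coordinates R X + t. Camera axes: x right, y down, z forward; pixel columns grow to the right and rows downward; lengths in m; the calibration is good to about 2 mm. The wrist camera is an equidistant fisheye: a pixel r from the principal point sees the ray r / f radians off the axis. A picture is of the moment at which its call begins. There is no depth.
- ctrl.hand_in(): hands the job in; it is judged then, once.
The state is a dict: "time_s": time; "q": joint angles; "dq": joint speeds; "joint_efforts": joint torques, N m; "eef_pos": TCP position; "eef_rot": TCP orientation; "wrist_force": force on the tool from outside, world axes, zero at the start; "torque": the same for the moment, N m; "opening": opening from 0.0 (shut) to 1.0 (fully open); "grasp_force": force on a finger pad.
Only numpy, scipy, OpenCV 4.12 (cv2) and the standard library are available. Lean on these libraries where they do the work, as an engineer would, in place of code of your own. Each camera call takes 0.05 s, during which the arm holds its last target. There are 200 camera calls.

### The job

The desk radio lies on its face with a dead battery pack inside. Squeeze the orange release tab on the battery cover fully in, pivot the cover up on its tongues and draw it out, and lay it flat in the middle of the green mat, outer face up; then lift the battery pack out and set it down flat on the floor of the wooden tray. Drop nothing, and leave the other things on the desk where they are.

Things in the scene. Friction and masses are not known exactly. Their poses are not given: they have to be found in the camera images.
- radio: Wood-cased desk radio lying on its face, back upwards; it does not move. 180 mm (its x) by 210 mm (its y) by 72 mm high; origin at the centre of its underside, on the desk, under the centre of the battery bay in its upturned back.
- bay_floor (a point): Centre of the battery bay's floor, 32 mm above the desk. The bay's mouth is 130 mm (radio's x) by 100 mm (y), 72 mm up; walls at y = +-50 mm. At both x ends a 5 mm lip (67 to 72 mm up) overhangs the bay from x = +-65 out to +-80 mm. In the corners (x 46 to 64 mm, y 44 to 50 mm either side) small rests 67 mm up carry the cover.
- bay_lip (a point): Middle of the lower edge of the bay's +x lip (65 mm along the radio's x, 67 mm up): the cover's tongues hook under here and the cover pivots about this edge, which runs along the radio's y.
- cover_mid (a point): Grey snap-in battery cover, 90 to 140 g, at first closed, flush in the bay, axes as the radio's. Centre of its panel, 126 mm (x) by 96 mm (y) by 5 mm, 2 mm play all round; x points to the tongues, z out of its outer face. Two tongues reach 8 mm beyond its +x edge under the bay's lip, with 1.5 mm play. Tongues and hook hang 7 mm below the panel: laid flat, its underside stands 7 mm up.
- grip_rib (a point): Middle of the outer (+x) face of the fixed grey grip rib on the cover: an upright plate 44 mm wide (y), 10 mm thick, 22 mm tall above the panel; this face is at x = -9 mm from cover_mid, and the point is 13.5 mm above cover_mid. The orange tab stands parallel on its -x side; squeezing both together frees the cover and holds it.
- tab_face (a point): Middle of the outer (-x) face of the orange release tab: a plate of the rib's size, 44 mm from grip_rib at rest (x = -53 mm from cover_mid), 36 mm when fully in. It is pressed towards the rib. The point moves with the tab and is 13.5 mm above cover_mid.
- release_tab (a joint): Slide of the release tab on the cover, towards the rib: 0 m at rest, 0.008 m fully in. Spring 2.4 N at rest to 9 N fully in; it comes back when let go. Below the panel the tab carries a hook reaching 4 mm under the bay's -x lip at rest (6 mm at the end of the cover's play); with the tab fully in it is clear.
- cover_lugs (a point): Point on the cover midway between its tongues, 65 mm along the cover's x and 4 mm below cover_mid; with the cover closed it is 1.5 mm under bay_lip.
- pack_mid (a point): Spent battery pack, a blue block with yellow ends, 90 mm (its x) by 36 mm (y) by 26 mm high, 125 to 250 g, lying loose on the bay's floor beneath the cover, its long axis nearly along the radio's x (up to 15 mm off the bay's centre). The point is its centre.
- mat: Green felt mat, flat, 170 mm (x) by 130 mm (y) by 4 mm thick; it does not move. Origin at the centre of its underside.
- tray: Open pale wooden tray for spent batteries, 160 mm (x) by 120 mm (y) by 35 mm high, 6 mm walls, 6 mm floor; it does not move. Origin at the centre of its underside.
- mug_mid (a point): White mug, bystander, 82 mm across, 95 mm high, handle towards its +y. The point is its centre half-way up.
- penpot_mid (a point): Dark wooden pen pot, bystander, 76 mm across, 100 mm high, pens up to 170 mm. The point is on its axis, 50 mm up.
- vase_mid (a point): Blue glazed vase, bystander, 64 mm across, 155 mm high. The point is its centre half-way up.
- photo_frame_mid (a point): Upright picture frame with a foot, bystander, 14 mm (x) by 150 mm (y) by 190 mm high. The point is its centre.
- books_mid (a point): Two stacked books, bystander, 130 mm (x) by 190 mm (y) by 56 mm high. The point is the stack's centre.
- glasses_case_mid (a point): Brown spectacle case, bystander, 155 mm (x) by 58 mm by 36 mm high. The point is its centre.
- stapler_mid (a point): Red stapler, bystander, 140 mm (x) by 34 mm by 56 mm high. The point is its centre.
Not all that is in view belongs to the job. Of the things like the part that bears cover_mid, leave any that is yellow; of the rest the larger one is meant.

How it is judged:
On the way, in this order (a step that is already met when the one before it is completed fails the run):
1. the release tab is squeezed in while the cover is still closed (value of joint release_tab above 0.006 m and distance between cover_lugs and bay_lip below 0.012 m and angle between cover_mid's own z axis and vertical below 0.12 rad), for 0.05 s.
2. the cover is pivoted up by at least 0.2 rad with its tongues still at the lip (angle between cover_mid's own z axis and vertical above 0.2 rad and distance between cover_lugs and bay_lip below 0.02 m), for 0.05 s.
At the end, for the whole second after the job is handed in: The cover lies outer face up, flat (within 0.12 rad) and at rest on the mat, its centre within 45 mm of the mat's centre; the battery pack lies level at rest on the tray's floor, inside its walls; both are let go (horizontal distance between cover_mid and mat below 0.045 m and z of cover_mid in the frame of mat between 0.005 and 0.022 m and angle between cover_mid's own z axis and vertical below 0.12 rad and x of pack_mid in the frame of tray between -0.072 and 0.072 m and y of pack_mid in the frame of tray between -0.052 and 0.052 m and z of pack_mid in the frame of tray between 0.012 and 0.028 m and angle between pack_mid's own x axis and vertical above 1.4 rad and linear speed of each of cover, pack below 0.02 m/s); the robot touches nothing.
It fails at once if a bystander is moved more than 25 mm (distance of any of mug_mid, penpot_mid, photo_frame_mid, books_mid, glasses_case_mid, stapler_mid, vase_mid from where it was at the start of the episode above 0.025 m).
It fails at once if the cover is dropped (falls free of the fingers faster than 0.9 m/s, a fall of about 40 mm) (linear speed of cover above 0.9 m/s and contact force between the fingers and cover below 0.1 N).
It fails at once if the battery pack is dropped (falls free of the fingers faster than 0.9 m/s, a fall of about 40 mm) (linear speed of pack above 0.9 m/s and contact force between the fingers and pack below 0.1 N).
It also fails if it takes over 64 s, if anything falls off the work surface, if the arm or the gripper's body presses on something with over 40 N, if the wrist force passes 120 N, or if a joint passes its speed limit or range.

## Working session

There is one attempt and no reset: what is moved stays moved. The work goes in short steps, Python scripts to look and compute and a tool call to move; the robot and the scene stay as the last step left them, time stands still between calls to the robot, and variables do not carry over. Pictures are saved under pics/ and viewed, at most 13 in all, crops included, and the job is handed in when it is done.

Besides the shell and the picture viewer there is one more tool, called after "Emit:" as name(argument=value, ...) on one line, values as JSON. carry_out: Moves the arm, as the interface text tells. Shift numbers are shares of 40 mm and turn numbers shares of 0.1 rad, none past 1 either way. Its arguments: {"type":"object","properties":{"plan":{"type":"string"},"claw":{"type":"number"}},"required":["plan"]}

```bash
mkdir -p pics; ls
python3 - <<'E'
from bench import ctrl
import cv2,numpy as np,pickle
ims=[]
d={}
for n in("scene","side","wrist"):
    c=ctrl.camera(n); d[n]=c
    cv2.imwrite(f"pics/{n}0.png",c["pixels"][:,:,::-1]); print(n,np.round(c["mtx"],1).tolist(),np.round(c["R"],3).tolist(),np.round(c["t"],3))
pickle.dump(d,open("c0.pkl","wb"))
print(ctrl.get_obs())
E
```

```text
pics
scene [[465.9, 0.0, 324.2], [0.0, 465.9, 241.3], [0.0, 0.0, 1.0]] [[0.358, 0.934, -0.013], [0.802, -0.314, -0.509], [-0.479, 0.172, -0.861]] [-0.153 -0.393  1.646]
side [[529.4, 0.0, 315.2], [0.0, 529.4, 239.5], [0.0, 0.0, 1.0]] [[0.725, -0.688, 0.009], [-0.436, -0.469, -0.768], [0.533, 0.553, -0.64]] [-0.384  0.285  1.203]
wrist [[371.6, 0.0, 315.6], [0.0, 371.6, 242.4], [0.0, 0.0, 1.0]] [[1.0, -0.0, -0.001], [0.0, -0.953, 0.302], [-0.001, -0.302, -0.953]] [-0.574 -0.039  0.379]
{'time_s': 0.15, 'q': array([-2.06301565e-01,  1.81385066e-01,  1.60776077e+00,  2.34832149e-05,
        1.35374899e+00, -2.06315746e-01]), 'dq': array([-1.42909675e-04, -1.20134725e-03, -1.58203175e-03, -1.61390057e-05,
       -1.79241394e-03, -7.84788409e-04]), 'joint_efforts': array([ 1.94259010e-03, -4.45260644e+01, -3.51692533e+01, -1.26067753e-04,
        5.82284134e-03,  2.14055274e-05]), 'eef_pos': array([5.74601848e-01, 1.07401910e-04, 2.30591313e-01]), 'eef_rot': array([-5.51206895e-04,  7.07103411e-01,  7.07109852e-01, -3.46718766e-04]), 'wrist_force': array([ 0.13018599, -0.367625  , -0.44177367]), 'torque': array([-0.02843469, -0.00522494, -0.03942391]), 'grasp_force': 0.0, 'opening': 0.9964203593144964}
```

View pics/scene0.png

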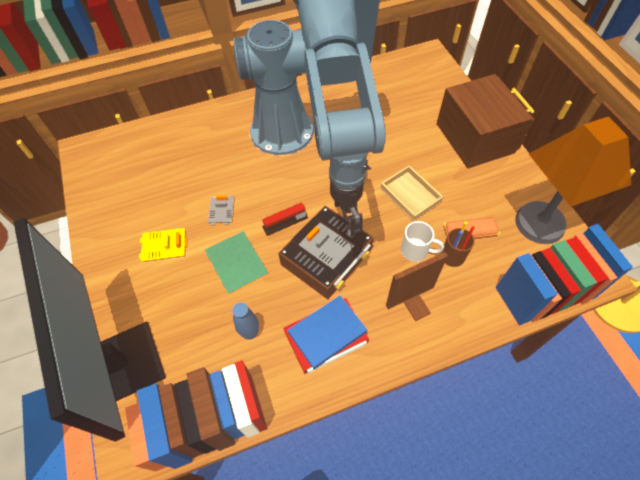

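View pics/side0.png

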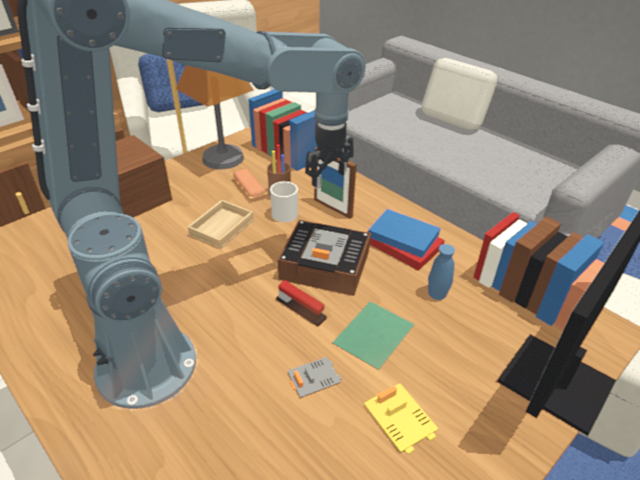

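View pics/wrist0.png

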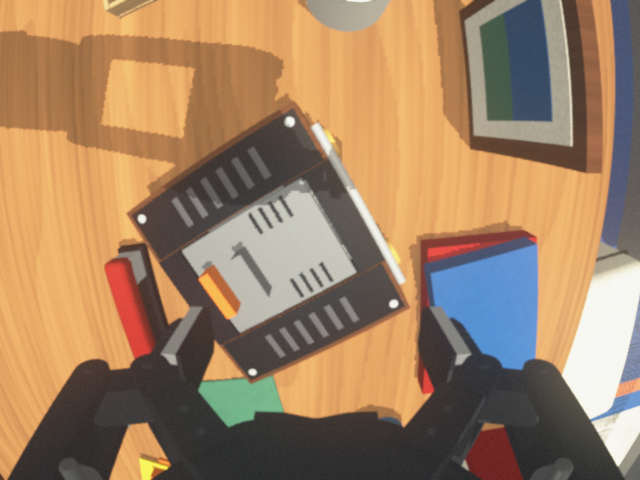

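Cover candidates in the scene image are grey in the radio (325,243), small grey loose (221,209) and yellow (163,244). The grey one in the radio fits: it isn't yellow, and it is larger than the loose grey one. I'll confirm with one enlarged montage and segment the mat.

```bash
cat > h.py <<'E'
import numpy as np,cv2,pickle
def ray(c,uv,fish=False):
    K=c["mtx"];x=(uv[0]-K[0,2])/K[0,0];y=(uv[1]-K[1,2])/K[1,1]
    if fish:
        r=np.hypot(x,y);s=np.sin(r)/max(r,1e-9);d=np.array([x*s,y*s,np.cos(r)])
    else: d=np.array([x,y,1.])
    R=np.array(c["R"]);o=-R.T@c["t"];d=R.T@d
    return o,d/np.linalg.norm(d)
def atz(c,uv,z,fish=False):
    o,d=ray(c,uv,fish);return o+d*(z-o[2])/d[2]
def tri(*rs):
    A=np.zeros((3,3));b=np.zeros(3)
    for o,d in rs:
        P=np.eye(3)-np.outer(d,d);A+=P;b+=P@o
    p=np.linalg.solve(A,b)
    return p,[np.linalg.norm((np.eye(3)-np.outer(d,d))@(p-o)) for o,d in rs]
def proj(c,X,fish=False):
    p=np.array(c["R"])@X+c["t"];K=c["mtx"]
    if fish:
        r=np.hypot(p[0],p[1]);k=np.arctan2(r,p[2])/max(r,1e-9);p=np.array([p[0]*k,p[1]*k,1])
    return np.array([K[0,0]*p[0]/p[2]+K[0,2],K[1,1]*p[1]/p[2]+K[1,2]])
E
python3 - <<'E'
from h import *
d=pickle.load(open("c0.pkl","rb"))
def crop(n,x,y,w,h):
    return cv2.resize(d[n]["pixels"][y:y+h,x:x+w,::-1],(400,300),interpolation=cv2.INTER_CUBIC)
cv2.imwrite("pics/m1.png",np.vstack([np.hstack([crop("scene",260,200,120,90),crop("side",265,210,120,90)]),np.hstack([crop("wrist",120,100,320,240),crop("scene",360,150,120,90)])]))
for n in("scene","side"):
    h=cv2.cvtColor(d[n]["pixels"],cv2.COLOR_RGB2HSV)
    m=cv2.inRange(h,(65,80,40),(90,255,200))
    k,l,s,ce=cv2.connectedComponentsWithStats(m)
    for i in np.argsort(-s[1:,4])[:3]+1: print(n,s[i],ce[i])
    i=np.argmin([ (0 if s[j,4]>1000 else 1e9)+0 for j in range(k)][1:])+1
    i=min((j for j in range(1,k) if s[j,4]>1000),key=lambda j:np.hypot(*(ce[j]-((236,262) if n=="scene" else (374,334)))))
    q=cv2.boxPoints(cv2.minAreaRect(np.argwhere(l==i)[:,::-1].astype(np.float32)))
    q=cv2.approxPolyDP(cv2.convexHull(np.argwhere(l==i)[:,::-1].astype(np.int32)),8,True)[:,0]
    print([np.round(atz(d[n],p,.004)[:2],3).tolist() for p in q], atz(d[n],ce[i],.004))
E
```

```text
scene [225 245  41  46 850] [245.30823529 268.39529412]
scene [552 241  43  67 798] [573.56015038 266.74561404]
scene [ 24   0  19  36 282] [30.79787234 15.70921986]Traceback (most recent call last):
  File "<stdin>", line 12, in <module>
ValueError: min() iterable argument is empty
```

View pics/m1.png

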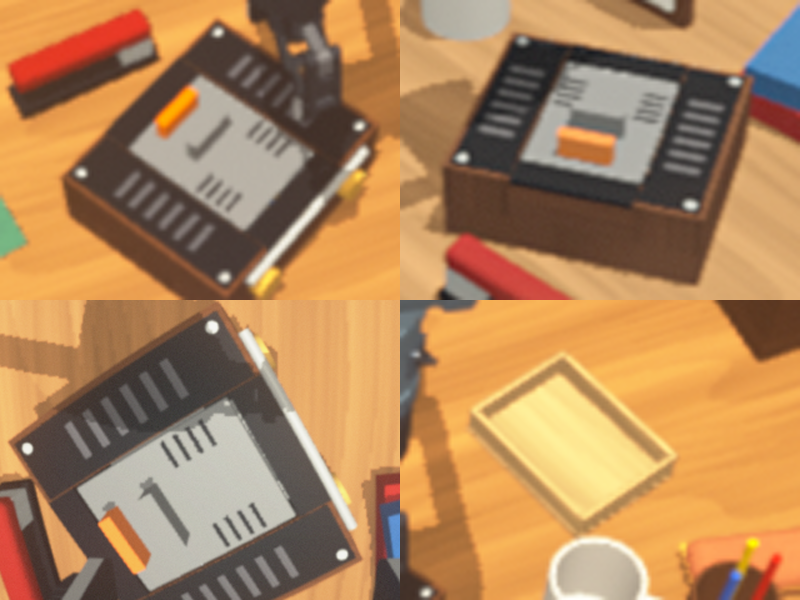

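Screws, tab, rib and tray corners are readable; the grey cover in the radio is confirmed as the larger one. Triangulating.

Run:
```python
from h import *
d=pickle.load(open("c0.pkl","rb"))
S=[(325.4,209.9),(368,237.8),(327.5,283.1),(284.3,251.9)]
D=[(283.3,257.4),(301.6,222.6),(365.5,234.6),(352,271.5)]
W=[(141.6,218.4),(289.6,121.6),(394.4,303.2),(252,372)]
P=[]
for s,e,w in zip(S,D,W):
    p,r=tri(ray(d["scene"],s),ray(d["side"],e),ray(d["wrist"],w,True));P.append(p);print(np.round(p,4),np.round(r,4))
P=np.array(P);print("centre",P.mean(0));
v=(P[1]+P[2]-P[0]-P[3]);u=P[0]+P[1]-P[2]-P[3];print(np.arctan2(v[1],v[0]),np.arctan2(-u[0],u[1]),np.linalg.norm(v)/2,np.linalg.norm(u)/2)
# cover corners wrist
for uv in [(182,246),(305,178),(357,270),(237,333)]: print("cov",atz(d["wrist"],uv,.072,True))
print("tab",atz(d["wrist"],(219,292),.09,True),"rib",atz(d["wrist"],(252,269),.09,True))
for n,q in (("scene",[(408.9,167.1),(442.5,197.1),(414,218),(381.6,183)]),("side",[(220,203),(252,211),(222,243),(189,226)])):
    a=np.array([atz(d[n],x,.035) for x in q]);print("tray",n,np.round(a[:,:2],3).tolist(),a.mean(0))
for n,pt in(("scene",(237,262)),("side",(374,334))):
    im=d[n]["pixels"].astype(int);print(im[pt[1],pt[0]])
    m=((im[...,1]>im[...,0]+15)&(im[...,1]>im[...,2]-2)).astype(np.uint8)
    m=cv2.morphologyEx(m,cv2.MORPH_OPEN,np.ones((3,3)))
    k,l,s,ce=cv2.connectedComponentsWithStats(m);i=l[pt[1],pt[0]];print(s[i],ce[i])
    q=cv2.approxPolyDP(cv2.convexHull(np.argwhere(l==i)[:,::-1].astype(np.int32)),6,True)[:,0]
    print("mat",[np.round(atz(d[n],p,.004)[:2],3).tolist() for p in q], atz(d[n],ce[i],.004))
```

```text
[0.4186 0.0057 0.0698] [0.0028 0.0008 0.0026]
[0.5541 0.0844 0.068 ] [0.0028 0.0012 0.0022]
[ 0.6467 -0.076   0.0697] [0.0028 0.0016 0.0017]
[ 0.5107 -0.154   0.0707] [0.0028 0.0012 0.0024]
centre [ 0.53252942 -0.03497197  0.06954832]
0.5233814182135973 0.523133702521016 0.15668779469986102 0.18478206500095115
cov [ 0.45490884 -0.02155428  0.072     ]
cov [0.56511094 0.03661175 0.072     ]
cov [ 0.60984193 -0.04347048  0.072     ]
cov [ 0.49864006 -0.10891551  0.072     ]
tab [ 0.49085636 -0.05711779  0.09      ] rib [ 0.52124103 -0.03551647  0.09      ]
tray scene [[0.341, 0.328], [0.487, 0.372], [0.524, 0.255], [0.367, 0.219]] [0.42980894 0.29329429 0.035     ]
tray side [[0.465, 0.357], [0.511, 0.258], [0.357, 0.197], [0.332, 0.325]] [0.41618627 0.2841611  0.035     ]
[119 178 126]
[ 206  232   61   60 2127] [235.68171133 261.7183827 ]
mat [[0.522, -0.217], [0.537, -0.338], [0.38, -0.361], [0.362, -0.241]] [ 0.45407321 -0.28959506  0.004     ]
[123 175 140]
[ 334  302   79   66 2830] [373.30212014 334.2975265 ]
mat [[0.538, -0.337], [0.38, -0.368], [0.354, -0.25], [0.513, -0.217]] [ 0.44166311 -0.29538215  0.004     ]
```

```bash
cat >> h.py <<'E'
from scipy.spatial.transform import Rotation as Ro
def Rq(q): return Ro.from_quat([q[1],q[2],q[3],q[0]])
def down(yaw,tilt=0,ax=None):
    "tool z down, tool y along world yaw"
    y=np.array([np.cos(yaw),np.sin(yaw),0]);z=np.array([0,0,-1.]);x=np.cross(y,z)
    return Ro.from_matrix(np.c_[x,y,z])
def rows(p,R,p1,R1,n,tot=8):
    w=(R.inv()*R1).as_rotvec()/n; st=(np.array(p1)-p)/n; out=[]
    for i in range(n):
        out.append(" ".join(f"{v:.2f}" for v in np.r_[R.inv().apply(st)/.04,w/.1])); R=R*Ro.from_rotvec(w)
    out+=["0 0 0 0 0 0"]*(tot-n); print("; ".join(out))
    return np.array(p1),R1
C=np.array([.5325,-.035,0]);YAW=.5233
RR=Ro.from_euler("z",YAW)
def rad(x,y,z): return C+RR.apply([x,y,z])
def state():
    from bench import ctrl
    o=ctrl.get_obs();return o["eef_pos"],Rq(o["eef_rot"]),o
E
python3 - <<'E'
from h import *
p,R,o=state()
rows(p,R,rad(-.027,0,.16),down(YAW),7)
E
```

```text
-0.17 -0.23 0.25 -0.00 -0.00 -0.75; -0.16 -0.25 0.25 -0.00 -0.00 -0.75; -0.14 -0.26 0.25 -0.00 -0.00 -0.75; -0.12 -0.27 0.25 -0.00 -0.00 -0.75; -0.10 -0.27 0.25 -0.00 -0.00 -0.75; -0.08 -0.28 0.25 -0.00 -0.00 -0.75; -0.05 -0.29 0.25 -0.00 -0.00 -0.75; 0 0 0 0 0 0
```

Emit:
carry_out(plan="-0.17 -0.23 0.25 0 0 -0.75; -0.16 -0.25 0.25 0 0 -0.75; -0.14 -0.26 0.25 0 0 -0.75; -0.12 -0.27 0.25 0 0 -0.75; -0.1 -0.27 0.25 0 0 -0.75; -0.08 -0.28 0.25 0 0 -0.75; -0.05 -0.29 0.25 0 0 -0.75; 0 0 0 0 0 0", claw=-1)

```text
time_s: 0.82
eef_pos: [0.5066, -0.0492, 0.1588]
eef_rot: [-0.002, 0.499, 0.867, -0.001]
wrist_force: [-0.7, -0.1, 0.2]
opening: 0.999
grasp_force: 0.0
```

Run:
```python
from h import *
from bench import ctrl
c=ctrl.camera("wrist");pickle.dump(c,open("c1.pkl","wb"))
p,R,o=state();print(p,(down(YAW).inv()*R).as_rotvec())
im=c["pixels"][:,:,::-1].copy()
for x,y,z in [(-53,22,94),(-53,-22,94),(-9,22,94),(-9,-22,94),(-63,48,72),(-63,-48,72),(63,48,72),(63,-48,72)]:
    u=proj(c,rad(x/1e3,y/1e3,z/1e3),True);print((x,y,z),u.round(1));cv2.circle(im,tuple(int(round(v)) for v in u),3,(255,0,255),1)
cv2.imwrite("pics/w1.png",im)
```

```text
[ 0.50808184 -0.04905899  0.160149  ] [0.00193004 0.0022161  0.00096904]
(-53, 22, 94) [276.9 226.5]
(-53, -22, 94) [279.1 295.5]
(-9, 22, 94) [353.  226.8]
(-9, -22, 94) [350.4 295.8]
(-63, 48, 72) [263.8 177.1]
(-63, -48, 72) [269.2 315.1]
(63, 48, 72) [459.9 180.7]
(63, -48, 72) [444.4 313.3]
```

View pics/w1.png

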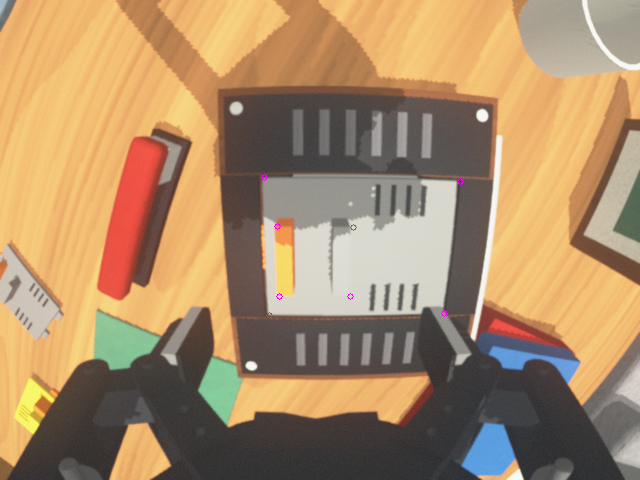

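The overlay fits: the cover corners (263,177)–(445,313) and the tab's left edge at column 277 fall on the predicted points to within about a pixel. The grasp pose is right, so I'm going down.

Emit:
carry_out(plan="0 0.02 0.4 0 0 0; 0 0 0.4 0 0 0; 0 0 0.4 0 0 0; 0 0 0.4 0 0 0; 0 0 0.3 0 0 0; 0 0 0.25 0 0 0; 0 0 0 0 0 0; 0 0 0 0 0 0")

```text
time_s: 1.53
eef_pos: [0.5105, -0.0484, 0.0754]
eef_rot: [-0.0, 0.5, 0.866, 0.0]
wrist_force: [0.7, -0.2, 0.7]
opening: 0.996
grasp_force: 0.0
```

Emit:
carry_out(plan="0 0 0.02 0 0 0; 0 0 0 0 0 0; 0 0 0 0 0 0; 0 0 0 0 0 0; 0 0 0 0 0 0; 0 0 0 0 0 0; 0 0 0 0 0 0; 0 0 0 0 0 0", claw=1)

```text
time_s: 2.2
eef_pos: [0.5108, -0.049, 0.0757]
eef_rot: [0.001, 0.499, 0.866, 0.0]
wrist_force: [-2.1, -0.3, 6.0]
opening: 0.396
grasp_force: 60.8
```

Run:
```python
from h import *
from bench import ctrl
c=ctrl.camera("wrist")
p,R,o=state();print(p,(down(YAW).inv()*R).as_rotvec(),RR.inv().apply(p-C),o["opening"]*85,o["grasp_force"],o["wrist_force"])
cv2.imwrite("pics/w2.png",c["pixels"][:,:,::-1])
```

```text
[ 0.51085885 -0.04901685  0.07572882] [-0.00087884 -0.00146823 -0.00166657] [-0.02574981 -0.00132607  0.07572882] 33.63760502799168 60.76568841934204 [-2.10295064 -0.34088845  6.40968771]
```

View pics/w2.png

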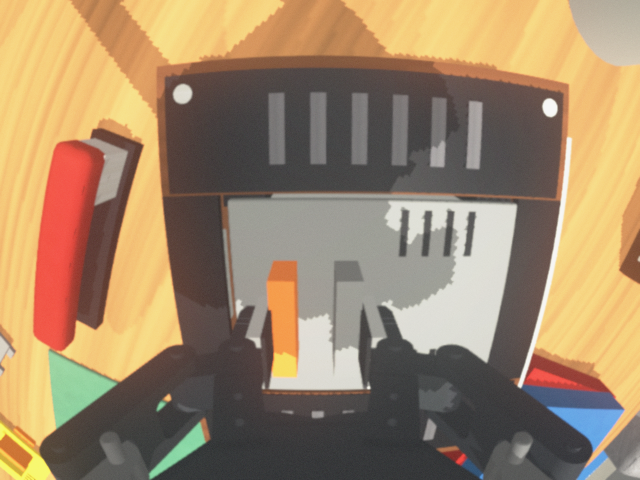

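The picture shows both plates gripped: orange tab at (283,320), rib at (348,320), with the fingers on their outer faces. Opening is about 34–36 mm, so the tab is fully in. Next I work out the pivot about the lip.

```bash
cat >> h.py <<'E'
def path(poses):
    out=[]
    for (p,R),(p1,R1) in zip(poses,poses[1:]):
        out.append(" ".join(f"{v:.2f}" for v in np.r_[R.inv().apply(p1-p)/.04,(R.inv()*R1).as_rotvec()/.1]))
    print("; ".join(out))
def pivot(p,R,th):
    L=rad(.065,0,.067);ax=RR.apply([0,1,0]);Q=Ro.from_rotvec(ax*th)
    return L+Q.apply(p-L),Q*R
E
python3 - <<'E'
from h import *
p,R,o=state()
path([pivot(p,R,t) for t in np.linspace(0,.28,8)])
E
```

```text
-0.00 0.01 -0.09 0.40 0.00 -0.00; -0.00 0.01 -0.09 0.40 0.00 -0.00; -0.00 0.01 -0.09 0.40 0.00 -0.00; -0.00 0.01 -0.09 0.40 0.00 -0.00; -0.00 0.01 -0.09 0.40 0.00 -0.00; -0.00 0.01 -0.09 0.40 0.00 -0.00; -0.00 0.01 -0.09 0.40 0.00 -0.00
```

Emit:
carry_out(plan="0 0.01 -0.1 0.4 0 0; 0 0.01 -0.09 0.4 0 0; 0 0.01 -0.09 0.4 0 0; 0 0.01 -0.09 0.4 0 0; 0 0.01 -0.09 0.4 0 0; 0 0.01 -0.09 0.4 0 0; 0 0.01 -0.09 0.4 0 0; 0 0 0 0 0 0")

```text
time_s: 2.92
eef_pos: [0.5148, -0.0461, 0.1]
eef_rot: [-0.071, 0.494, 0.858, -0.123]
wrist_force: [-5.5, -4.6, 4.1]
opening: 0.392
grasp_force: 62.4
```

Run:
```python
from h import *
from bench import ctrl
a=ctrl.camera("side")["pixels"];b=ctrl.camera("wrist")["pixels"]
p,R,o=state();print(p,(R*down(YAW).inv()).as_rotvec(),RR.inv().apply(p-C),o["opening"]*85,o["grasp_force"],o["wrist_force"])
a=cv2.resize(a[190:310,250:410,::-1],(400,300));b=cv2.resize(b[:,:,::-1],(400,300))
cv2.imwrite("pics/m2.png",np.hstack([a,b]))
```

```text
[ 0.51471444 -0.04611564  0.09941891] [-0.14091397  0.24363949  0.00197195] [-0.02096034 -0.00073991  0.09941891] 33.53657581611265 63.3464241027832 [-2.80470984 -2.11563535  0.77009851]
```

View pics/m2.png

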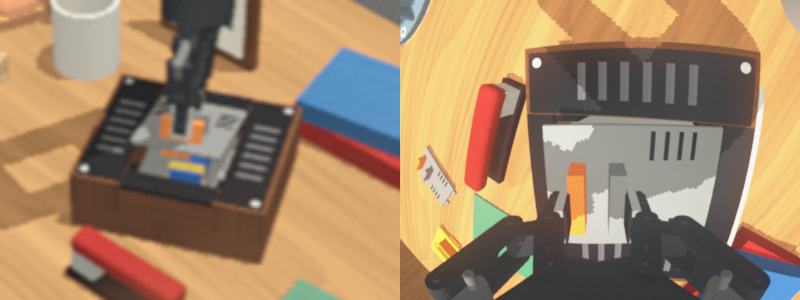

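The cover is tilted 0.28 rad and the blue pack shows beneath it, with the tongues still at the lip. Next I draw the cover back out of the lip and lift.

Emit:
carry_out(plan="0 -0.12 0 0 0 0; 0 -0.12 0 0 0 0; 0 -0.12 0 0 0 0; 0 -0.12 0 0 0 0; 0 -0.1 -0.1 0 0 0; 0 -0.1 -0.2 0 0 0; 0 0 -0.4 0 0 0; 0 0 -0.4 0 0 0")

```text
time_s: 3.68
eef_pos: [0.5027, -0.0528, 0.1503]
eef_rot: [-0.07, 0.495, 0.858, -0.121]
wrist_force: [0.1, -0.5, -2.1]
opening: 0.398
grasp_force: 64.3
```

```bash
cat >> h.py <<'E'
MAT=np.array([.448,-.292,0]);MY=.17
def n8(p,R,via,k):
    "via: list of (p,R), k rows for each"
    ps=[(p,R)]
    for (q,S),n in zip(via,k):
        p0,R0=ps[-1];w=(R0.inv()*S).as_rotvec()
        ps+=[(p0+(q-p0)*i/n,R0*Ro.from_rotvec(w*i/n)) for i in range(1,n+1)]
    path(ps)
E
python3 - <<'E'
from h import *
p,R,o=state();print(p,o["opening"]*85,o["grasp_force"],o["wrist_force"])
up=np.array([p[0]-.02,p[1]-.03,.17])
off=Ro.from_euler("z",MY).apply([-.027,0,0])
t=MAT+off+[0,0,.12];print(t)
n8(p,R,[(up,down(YAW)),(t,down(MY))],[6,10])
E
```

```text
[ 0.50268821 -0.05280062  0.15027926] 33.813921351004915 64.26609635353088 [ 0.09410185 -0.45407468 -2.07412171]
[ 0.42138921 -0.29656792  0.12      ]
-0.07 -0.15 -0.04 -0.47 -0.00 0.00; -0.07 -0.15 -0.05 -0.47 -0.00 0.00; -0.07 -0.15 -0.06 -0.47 -0.00 0.00; -0.07 -0.14 -0.06 -0.47 -0.00 0.00; -0.07 -0.14 -0.07 -0.47 -0.00 0.00; -0.07 -0.14 -0.08 -0.47 -0.00 0.00; -0.39 -0.40 0.13 -0.00 -0.00 0.35; -0.40 -0.39 0.13 -0.00 -0.00 0.35; -0.41 -0.37 0.13 -0.00 -0.00 0.35; -0.43 -0.36 0.13 -0.00 -0.00 0.35; -0.44 -0.34 0.13 -0.00 -0.00 0.35; -0.45 -0.33 0.12 -0.00 -0.00 0.35; -0.46 -0.31 0.13 -0.00 -0.00 0.35; -0.47 -0.29 0.13 -0.00 -0.00 0.35; -0.48 -0.28 0.13 -0.00 -0.00 0.35; -0.49 -0.26 0.13 -0.00 -0.00 0.35
```

Emit:
carry_out(plan="-0.07 -0.15 -0.06 -0.47 0 0; -0.07 -0.15 -0.06 -0.47 0 0; -0.07 -0.15 -0.06 -0.47 0 0; -0.07 -0.14 -0.06 -0.47 0 0; -0.07 -0.14 -0.07 -0.47 0 0; -0.07 -0.14 -0.08 -0.47 0 0; -0.39 -0.4 0.13 0 0 0.35; -0.4 -0.39 0.13 0 0 0.35")

```text
time_s: 4.35
eef_pos: [0.4718, -0.1269, 0.1616]
eef_rot: [0.002, 0.53, 0.848, 0.001]
wrist_force: [0.6, -0.6, -1.0]
opening: 0.391
grasp_force: 64.2
```

Emit:
carry_out(plan="-0.41 -0.37 0.13 0 0 0.35; -0.43 -0.36 0.13 0 0 0.35; -0.44 -0.34 0.13 0 0 0.35; -0.45 -0.33 0.12 0 0 0.35; -0.46 -0.31 0.13 0 0 0.35; -0.47 -0.29 0.13 0 0 0.35; -0.48 -0.28 0.13 0 0 0.35; -0.49 -0.26 0.13 0 0 0.35")

```text
time_s: 5.02
eef_pos: [0.4227, -0.2984, 0.1192]
eef_rot: [0.001, 0.643, 0.766, 0.001]
wrist_force: [0.9, -0.1, -0.7]
opening: 0.395
grasp_force: 64.2
```

Run:
```python
from h import *
from bench import ctrl
a=ctrl.camera("side");b=ctrl.camera("scene");w=ctrl.camera("wrist")
pickle.dump((a,b,w),open("c2.pkl","wb"))
p,R,o=state();print(p,(R*down(MY).inv()).as_rotvec(),o["opening"]*85,o["grasp_force"],o["wrist_force"])
A=cv2.resize(a["pixels"][230:380,300:500,::-1],(400,300));B=cv2.resize(b["pixels"][190:340,150:350,::-1],(400,300));W=cv2.resize(w["pixels"][:,:,::-1],(400,300))
cv2.imwrite("pics/m3.png",np.vstack([np.hstack([A,B]),np.hstack([W,W*0])]))
```

```text
[ 0.42253465 -0.29843654  0.11892201] [ 0.00072233 -0.00199052  0.002819  ] 33.10496505836276 64.21778440475464 [ 0.16156795  0.15316948 -1.18884212]
```

View pics/m3.png

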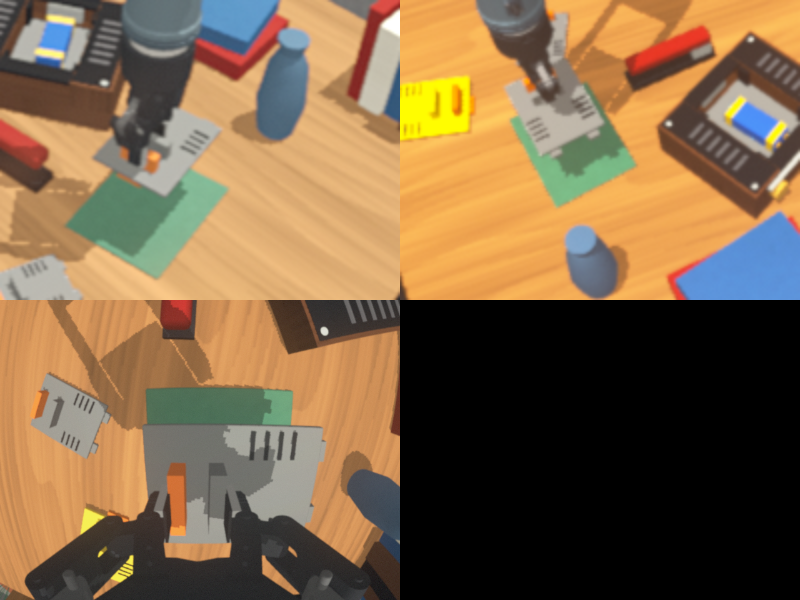

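The cover is held level over the mat: side crop cover at (155,150) over the mat at (147,215). I'm lowering it.

Emit:
carry_out(plan="0 0 0.45 0 0 0; 0 0 0.45 0 0 0; 0 0 0.45 0 0 0; 0 0 0.4 0 0 0; 0 0 0.3 0 0 0; 0 0 0.2 0 0 0; 0 0 0.12 0 0 0; 0 0 0 0 0 0")

```text
time_s: 5.83
eef_pos: [0.423, -0.2964, 0.0232]
eef_rot: [-0.0, 0.642, 0.766, 0.001]
wrist_force: [0.5, -0.4, -1.5]
opening: 0.396
grasp_force: 64.2
```

Emit:
carry_out(plan="0 0 0.03 0 0 0; 0 0 0.03 0 0 0; 0 0 0.02 0 0 0; 0 0 0 0 0 0; 0 0 0 0 0 0; 0 0 0 0 0 0; 0 0 0 0 0 0; 0 0 0 0 0 0")

```text
time_s: 6.5
eef_pos: [0.4232, -0.2971, 0.0205]
eef_rot: [0.0, 0.643, 0.766, 0.001]
wrist_force: [0.5, 0.9, -0.9]
opening: 0.393
grasp_force: 64.2
```

Not in contact yet (−1 N), so I go down in small steps.

Emit:
carry_out(plan="0 0 0.02 0 0 0; 0 0 0.02 0 0 0; 0 0 0.02 0 0 0; 0 0 0 0 0 0; 0 0 0 0 0 0; 0 0 0 0 0 0; 0 0 0 0 0 0; 0 0 0 0 0 0")

```text
time_s: 7.17
eef_pos: [0.4234, -0.2973, 0.0197]
eef_rot: [0.0, 0.643, 0.766, 0.001]
wrist_force: [-3.9, 3.9, 16.5]
opening: 0.395
grasp_force: 66.3
```

Touched down; ease up 1.5 mm, open, and rise.

Emit:
carry_out(plan="0 0 -0.03 0 0 0; 0 0 0 0 0 0; 0 0 0 0 0 0; 0 0 0 0 0 0; 0 0 0 0 0 0; 0 0 0 0 0 0; 0 0 0 0 0 0; 0 0 0 0 0 0", claw=-0.8)

```text
time_s: 7.83
eef_pos: [0.4231, -0.297, 0.0191]
eef_rot: [0.0, 0.643, 0.766, 0.001]
wrist_force: [-0.5, 0.7, -0.5]
opening: 0.904
grasp_force: 0.0
```

Emit:
carry_out(plan="0 0 -0.1 0 0 0; 0 0 -0.3 0 0 0; 0 0 -0.5 0 0 0; 0 0 -0.7 0 0 0; 0 0 -0.8 0 0 0; 0 0 -0.8 0 0 0; 0 0 -0.8 0 0 0; 0 0 0 0 0 0")

```text
time_s: 8.5
eef_pos: [0.4258, -0.3003, 0.1876]
eef_rot: [0.007, 0.642, 0.766, 0.0]
wrist_force: [0.8, -0.6, 0.8]
opening: 0.902
grasp_force: 0.0
```

Run:
```python
from h import *
from bench import ctrl
a=ctrl.camera("side");b=ctrl.camera("scene");w=ctrl.camera("wrist")
pickle.dump((a,b,w),open("c3.pkl","wb"))
p,R,o=state();print(p,o["opening"],o["wrist_force"])
A=cv2.resize(a["pixels"][220:340,270:430,::-1],(400,300),interpolation=cv2.INTER_CUBIC);B=cv2.resize(b["pixels"][200:290,265:385,::-1],(400,300),interpolation=cv2.INTER_CUBIC);W=cv2.resize(w["pixels"][:,:,::-1],(400,300));Q=cv2.resize(a["pixels"][200:275,280:380,::-1],(400,300),interpolation=cv2.INTER_CUBIC)
cv2.imwrite("pics/m4.png",np.vstack([np.hstack([A,B]),np.hstack([W,Q])]))
```

```text
[ 0.42289048 -0.29714614  0.1799436 ] 0.8984778674929914 [ 0.09615862  0.39186434 -0.55510705]
```

View pics/m4.png

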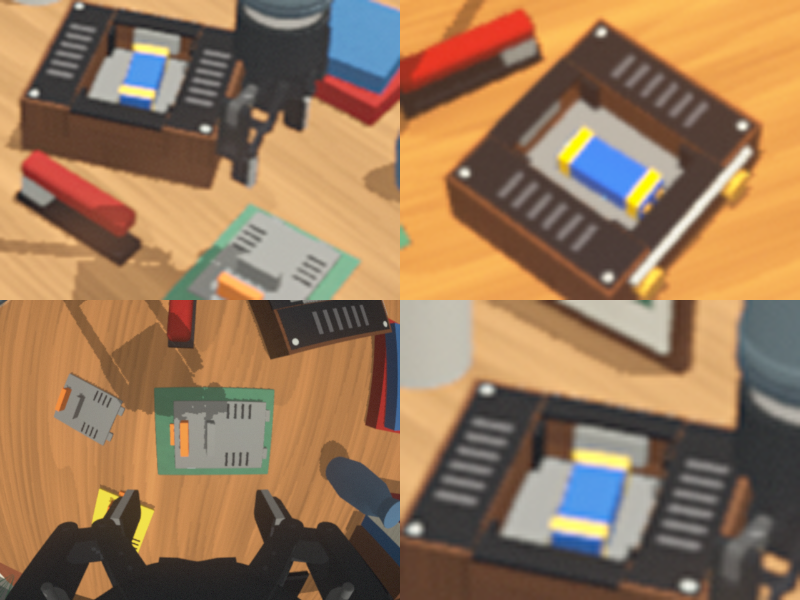

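The cover lies flat on the mat with green showing all round (wrist crop, centred about (218,432)). The pack is visible in the bay at scene crop (610,170) and side crop (591,490). Measuring it.

Run:
```python
from h import *
a,b,w=pickle.load(open("c3.pkl","rb"))
S=[(318.1,238.4),(343.6,251.6),(334.9,263.6),(313,249.5)]
m=tri(ray(b,np.mean(S,0)),ray(a,(327.7,247.5)));print(m,RR.inv().apply(m[0]-C))
q=np.array([RR.inv().apply(atz(b,s,.058)-C) for s in S]);print(q.round(4),q.mean(0))
# cover centre on mat, wrist view corners full-res
k=np.array([atz(w,np.array(u)*1.6,.016,True) for u in [(176,102),(265,103),(268,168),(174,166)]]);print(k.round(3),k.mean(0))
p,R,o=state();t=m[0].copy();t[2]=.19;y=YAW-np.pi/2
n8(p,R,[(t,down(y))],[14])
```

```text
(array([ 0.5443367 , -0.03356402,  0.0538249 ]), [np.float64(0.00043479400450637727), np.float64(0.00043479400450643734)]) [ 0.01097027 -0.00467147  0.0538249 ]
[[-0.0344  0.0083  0.058 ]
 [ 0.0502  0.0197  0.058 ]
 [ 0.0548 -0.026   0.058 ]
 [-0.0223 -0.0294  0.058 ]] [ 0.01209511 -0.00684286  0.058     ]
[[ 0.388 -0.256  0.016]
 [ 0.506 -0.235  0.016]
 [ 0.535 -0.326  0.016]
 [ 0.399 -0.346  0.016]] [ 0.45686674 -0.29077925  0.016     ]
0.43 0.30 -0.02 0.00 -0.00 0.87; 0.45 0.26 -0.02 0.00 -0.00 0.87; 0.47 0.22 -0.02 0.00 -0.00 0.87; 0.49 0.18 -0.02 0.00 -0.00 0.87; 0.50 0.13 -0.02 0.00 -0.00 0.87; 0.51 0.09 -0.02 0.00 -0.00 0.87; 0.52 0.04 -0.02 0.00 -0.00 0.87; 0.52 -0.00 -0.02 0.00 -0.00 0.87; 0.52 -0.05 -0.02 0.00 -0.00 0.87; 0.51 -0.09 -0.02 0.00 -0.00 0.87; 0.50 -0.14 -0.02 0.00 -0.00 0.87; 0.49 -0.18 -0.02 0.00 -0.00 0.87; 0.47 -0.22 -0.02 0.00 -0.00 0.87; 0.45 -0.26 -0.02 0.00 -0.00 0.87
```

Emit:
carry_out(plan="0.43 0.3 -0.02 0 0 0.87; 0.45 0.26 -0.02 0 0 0.87; 0.47 0.22 -0.02 0 0 0.87; 0.49 0.18 -0.02 0 0 0.87; 0.5 0.13 -0.02 0 0 0.87; 0.51 0.09 -0.02 0 0 0.87; 0.52 0.04 -0.02 0 0 0.87; 0.52 0 -0.02 0 0 0.87", claw=-0.22)

```text
time_s: 9.32
eef_pos: [0.4918, -0.1445, 0.1841]
eef_rot: [-0.002, 0.866, 0.499, 0.0]
wrist_force: [0.2, -1.0, -0.1]
opening: 0.613
grasp_force: 0.0
```

Emit:
carry_out(plan="0.52 -0.05 -0.02 0 0 0.87; 0.51 -0.09 -0.02 0 0 0.87; 0.5 -0.14 -0.02 0 0 0.87; 0.49 -0.18 -0.02 0 0 0.87; 0.47 -0.22 -0.02 0 0 0.87; 0.45 -0.26 -0.02 0 0 0.87; 0 0 0 0 0 0; 0 0 0 0 0 0")

```text
time_s: 9.98
eef_pos: [0.5437, -0.0316, 0.1892]
eef_rot: [-0.001, 0.965, 0.262, -0.001]
wrist_force: [-0.7, -0.2, -0.5]
opening: 0.61
grasp_force: 0.0
```

Run:
```python
from h import *
from bench import ctrl
w=ctrl.camera("wrist");pickle.dump(w,open("c4.pkl","wb"))
p,R,o=state();print(p,o["opening"]*85,RR.inv().apply(p-C))
cv2.imwrite("pics/w5.png",w["pixels"][:,:,::-1])
```

```text
[ 0.54358267 -0.03234124  0.18939822] 51.79389946520537 [ 0.01092822 -0.00323552  0.18939822]
```

View pics/w5.png

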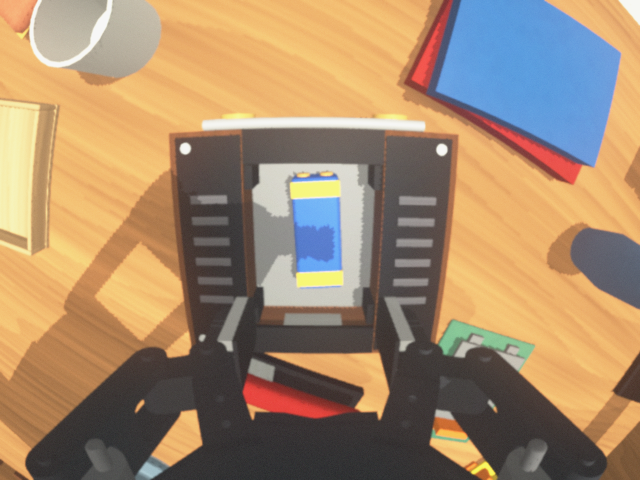

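Run:
```python
from h import *
w=pickle.load(open("c4.pkl","rb"))
q=np.array([atz(w,u,.058,True) for u in [(291,182),(339,180),(343,286),(297,288)]])
r=RR.inv().apply(q-C);print(r.round(4),r.mean(0))
v=q[0]+q[1]-q[2]-q[3];ya=np.arctan2(v[1],v[0]);print(ya-YAW,np.linalg.norm(v)/2)
p,R,o=state();t=q.mean(0)
t1=t.copy();t1[2]=.085;t2=t.copy();t2[2]=.042;Rt=down(ya-np.pi/2)
n8(p,R,[(t1,Rt),(t2,Rt)],[6,5])
```

```text
[[ 0.0481  0.016   0.058 ]
 [ 0.0499 -0.0195  0.058 ]
 [-0.0352 -0.0249  0.058 ]
 [-0.0372  0.0121  0.058 ]] [ 0.00639941 -0.00404899  0.058     ]
0.05438128439759582 0.08537065344559647
-0.02 0.00 0.43 -0.00 0.00 -0.08; -0.02 0.00 0.43 -0.00 0.00 -0.08; -0.02 0.00 0.43 -0.00 0.00 -0.08; -0.02 0.00 0.43 -0.00 0.00 -0.08; -0.02 0.00 0.43 -0.00 0.00 -0.08; -0.02 0.00 0.43 -0.00 0.00 -0.08; -0.00 -0.00 0.21 0.00 -0.00 0.00; -0.00 -0.00 0.22 0.00 -0.00 -0.00; -0.00 -0.00 0.21 0.00 -0.00 0.00; -0.00 -0.00 0.21 0.00 -0.00 -0.00; -0.00 -0.00 0.22 0.00 -0.00 -0.00
```

The pack's top corners (291,182)–(343,286) put it centred with a yaw of 0.05 from the radio. Going in.

Emit:
carry_out(plan="-0.02 0 0.43 0 0 -0.08; -0.02 0 0.43 0 0 -0.08; -0.02 0 0.43 0 0 -0.08; -0.02 0 0.43 0 0 -0.08; -0.02 0 0.43 0 0 -0.08; -0.02 0 0.43 0 0 -0.08; 0 0 0.2 0 0 0; 0 0 0 0 0 0")

```text
time_s: 10.7
eef_pos: [0.5384, -0.0354, 0.0772]
eef_rot: [-0.002, 0.959, 0.284, -0.001]
wrist_force: [0.2, -0.5, 0.4]
opening: 0.609
grasp_force: 0.0
```

Emit:
carry_out(plan="0 0 0.2 0 0 0; 0 0 0.2 0 0 0; 0 0 0.2 0 0 0; 0 0 0.2 0 0 0; 0 0 0.07 0 0 0; 0 0 0 0 0 0; 0 0 0 0 0 0; 0 0 0 0 0 0")

```text
time_s: 11.37
eef_pos: [0.5411, -0.035, 0.0452]
eef_rot: [-0.0, 0.959, 0.284, 0.001]
wrist_force: [0.5, -0.1, -0.4]
opening: 0.611
grasp_force: 0.0
```

Emit:
carry_out(plan="0 0 0 0 0 0; 0 0 0 0 0 0; 0 0 0 0 0 0; 0 0 0 0 0 0; 0 0 0 0 0 0; 0 0 0 0 0 0; 0 0 0 0 0 0; 0 0 0 0 0 0", claw=1)

```text
time_s: 12.03
eef_pos: [0.5415, -0.0352, 0.0457]
eef_rot: [0.0, 0.959, 0.284, 0.002]
wrist_force: [-0.9, 0.4, 5.8]
opening: 0.4
grasp_force: 61.2
```

Run:
```python
from h import *
p,R,o=state()
u=p+[0,0,.13];T=np.array([.422,.288,.11]);M=(u+T)/2;M[2]=.17
y=.26-np.pi/2
n8(p,R,[(u,R),(T+[0,0,.05],down(y))],[7,12])
```

```text
0.00 0.00 -0.46 0.00 0.00 0.00; 0.00 0.00 -0.46 0.00 0.00 0.00; 0.00 0.00 -0.46 0.00 0.00 0.00; 0.00 0.00 -0.46 0.00 0.00 0.00; 0.00 0.00 -0.46 0.00 0.00 0.00; 0.00 0.00 -0.46 0.00 0.00 0.00; 0.00 0.00 -0.46 0.00 0.00 0.00; 0.16 -0.70 0.03 0.00 -0.00 0.26; 0.14 -0.70 0.03 0.00 -0.00 0.26; 0.12 -0.71 0.03 0.00 -0.00 0.26; 0.10 -0.71 0.03 0.00 -0.00 0.26; 0.08 -0.71 0.03 0.00 -0.00 0.26; 0.06 -0.71 0.03 0.00 -0.00 0.26; 0.05 -0.72 0.03 0.00 -0.00 0.26; 0.03 -0.72 0.03 0.00 -0.00 0.26; 0.01 -0.72 0.03 0.00 -0.00 0.26; -0.01 -0.72 0.03 0.00 -0.00 0.26; -0.03 -0.72 0.03 0.00 -0.00 0.26; -0.05 -0.72 0.03 0.00 -0.00 0.26
```

Emit:
carry_out(plan="0 0 -0.1 0 0 0; 0 0 -0.3 0 0 0; 0 0 -0.45 0 0 0; 0 0 -0.6 0 0 0; 0 0 -0.6 0 0 0; 0 0 -0.6 0 0 0; 0 0 -0.6 0 0 0; 0 0 0 0 0 0")

```text
time_s: 12.7
eef_pos: [0.5433, -0.0358, 0.1807]
eef_rot: [0.002, 0.959, 0.284, 0.005]
wrist_force: [0.7, 0.7, -1.2]
opening: 0.4
grasp_force: 60.4
```

Emit:
carry_out(plan="0.1 -0.4 0.03 0 0 0.26; 0.14 -0.7 0.03 0 0 0.26; 0.12 -0.7 0.03 0 0 0.26; 0.1 -0.7 0.03 0 0 0.26; 0.08 -0.7 0.03 0 0 0.26; 0.06 -0.7 0.03 0 0 0.26; 0.05 -0.7 0.03 0 0 0.26; 0.03 -0.7 0.03 0 0 0.26")

```text
time_s: 13.37
eef_pos: [0.4652, 0.167, 0.1646]
eef_rot: [-0.0, 0.983, 0.182, 0.0]
wrist_force: [0.5, 0.5, -0.8]
opening: 0.399
grasp_force: 60.4
```

Emit:
carry_out(plan="0.03 -0.7 0.03 0 0 0.26; 0 -0.7 0.03 0 0 0.26; -0.03 -0.7 0.03 0 0 0.26; -0.04 -0.7 0.03 0 0 0.26; 0 -0.5 0 0 0 0; 0 -0.25 0 0 0 0; 0 0 0 0 0 0; 0 0 0 0 0 0")

```text
time_s: 14.03
eef_pos: [0.4208, 0.3001, 0.1602]
eef_rot: [0.0, 0.991, 0.132, 0.001]
wrist_force: [0.6, -1.2, -2.2]
opening: 0.409
grasp_force: 60.4
```

Run:
```python
from h import *
from bench import ctrl
w=ctrl.camera("wrist");a=ctrl.camera("side");b=ctrl.camera("scene")
p,R,o=state();print(p,o["grasp_force"],(R*down(.26-np.pi/2).inv()).as_rotvec())
rz=lambda c,x,y,ww,h:cv2.resize(c["pixels"][y:y+h,x:x+ww,::-1],(400,300),interpolation=cv2.INTER_CUBIC)
for c,n in((w,1),(a,0),(b,0)):print(np.round([proj(c,np.array([.422,.288,.006])+Ro.from_euler("z",.26).apply([sx*.074,sy*.054,0]),n) for sx in(-1,1) for sy in(-1,1)]).tolist())
cv2.imwrite("pics/m6.png",np.vstack([np.hstack([rz(w,0,0,640,480),rz(a,170,150,120,90)]),np.hstack([rz(b,360,150,120,90),rz(w,160,120,320,240)])]))
```

```text
[0.42149207 0.29929062 0.16046157] 60.43935298919678 [ 0.00048764 -0.001481    0.00258491]
[[388.0, 305.0], [268.0, 305.0], [398.0, 137.0], [262.0, 135.0]]
[[221.0, 246.0], [192.0, 234.0], [252.0, 220.0], [224.0, 208.0]]
[[380.0, 188.0], [405.0, 172.0], [410.0, 219.0], [436.0, 202.0]]
```

View pics/m6.png

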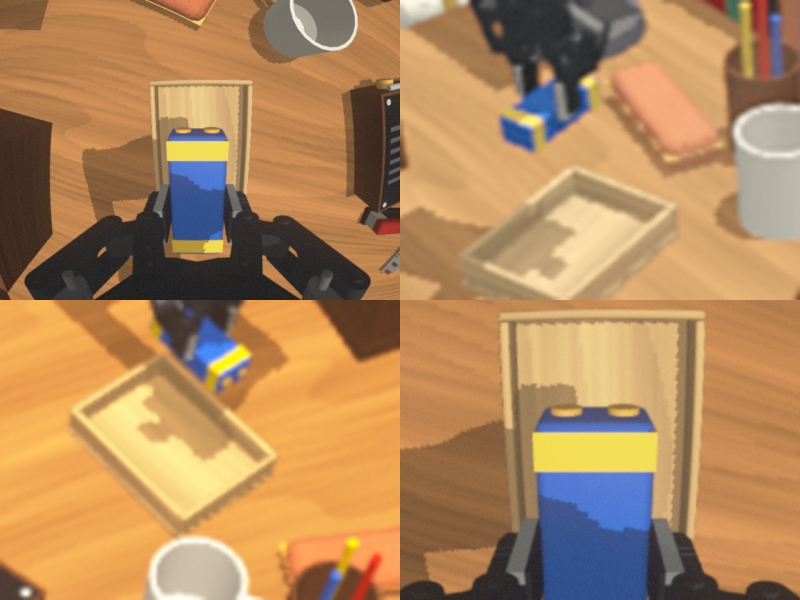

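The pack hangs level and is aligned over the tray (wrist crop: pack axis at column 595, tray at 503–703). I'm lowering it.

Emit:
carry_out(plan="0 0.1 0.4 0 0 0; 0 0 0.6 0 0 0; 0 0 0.6 0 0 0; 0 0 0.6 0 0 0; 0 0 0.5 0 0 0; 0 0 0.35 0 0 0; 0 0 0.2 0 0 0; 0 0 0.05 0 0 0")

```text
time_s: 14.85
eef_pos: [0.4218, 0.2954, 0.0272]
eef_rot: [-0.0, 0.991, 0.131, -0.0]
wrist_force: [0.2, 0.0, -1.1]
opening: 0.406
grasp_force: 60.4
```

Emit:
carry_out(plan="0 0 0.02 0 0 0; 0 0 0.02 0 0 0; 0 0 0 0 0 0; 0 0 0 0 0 0; 0 0 0 0 0 0; 0 0 0 0 0 0; 0 0 0 0 0 0; 0 0 0 0 0 0")

```text
time_s: 15.52
eef_pos: [0.4225, 0.2968, 0.0272]
eef_rot: [-0.0, 0.991, 0.132, 0.001]
wrist_force: [0.9, -0.7, -1.8]
opening: 0.404
grasp_force: 60.4
```

Emit:
carry_out(plan="0 0 0.04 0 0 0; 0 0 0.04 0 0 0; 0 0 0.03 0 0 0; 0 0 0 0 0 0; 0 0 0 0 0 0; 0 0 0 0 0 0; 0 0 0 0 0 0; 0 0 0 0 0 0")

```text
time_s: 16.18
eef_pos: [0.4225, 0.2967, 0.0227]
eef_rot: [-0.0, 0.991, 0.132, 0.001]
wrist_force: [0.3, -1.6, -2.1]
opening: 0.401
grasp_force: 60.4
```

Emit:
carry_out(plan="0 0 0.02 0 0 0; 0 0 0.02 0 0 0; 0 0 0 0 0 0; 0 0 0 0 0 0; 0 0 0 0 0 0; 0 0 0 0 0 0; 0 0 0 0 0 0; 0 0 0 0 0 0")

```text
time_s: 16.85
eef_pos: [0.4224, 0.2967, 0.021]
eef_rot: [-0.0, 0.991, 0.132, 0.001]
wrist_force: [0.0, 0.7, -2.1]
opening: 0.404
grasp_force: 60.4
```

Emit:
carry_out(plan="0 0 0.02 0 0 0; 0 0 0.02 0 0 0; 0 0 0 0 0 0; 0 0 0 0 0 0; 0 0 0 0 0 0; 0 0 0 0 0 0; 0 0 0 0 0 0; 0 0 0 0 0 0")

```text
time_s: 17.52
eef_pos: [0.4225, 0.2967, 0.0197]
eef_rot: [-0.0, 0.991, 0.132, 0.001]
wrist_force: [-1.8, -0.6, 5.7]
opening: 0.4
grasp_force: 61.3
```

Contact (+5.7 N). Open partly, then rise.

Emit:
carry_out(plan="0 0 0 0 0 0; 0 0 0 0 0 0; 0 0 0 0 0 0; 0 0 0 0 0 0; 0 0 0 0 0 0; 0 0 0 0 0 0; 0 0 0 0 0 0; 0 0 0 0 0 0", claw=-0.25)

```text
time_s: 18.18
eef_pos: [0.4224, 0.2967, 0.0194]
eef_rot: [-0.0, 0.991, 0.132, 0.001]
wrist_force: [-0.6, -0.3, 0.4]
opening: 0.622
grasp_force: 0.0
```

Emit:
carry_out(plan="0 0 -0.1 0 0 0; 0 0 -0.3 0 0 0; 0 0 -0.5 0 0 0; 0 0 -0.7 0 0 0; 0 0 -0.8 0 0 0; 0 0 -0.8 0 0 0; 0 0 -0.7 0 0 0; 0 0 0 0 0 0")

```text
time_s: 18.85
eef_pos: [0.4258, 0.2982, 0.1832]
eef_rot: [-0.002, 0.991, 0.132, 0.007]
wrist_force: [1.4, 1.1, 0.1]
opening: 0.625
grasp_force: 0.0
```

Run:
```python
from h import *
from bench import ctrl
w=ctrl.camera("wrist");a=ctrl.camera("side");b=ctrl.camera("scene")
p,R,o=state();print(p,o["opening"],o["time_s"])
rz=lambda c,x,y,ww,h:cv2.resize(c["pixels"][y:y+h,x:x+ww,::-1],(400,300),interpolation=cv2.INTER_CUBIC)
cv2.imwrite("pics/m7.png",np.vstack([np.hstack([rz(w,0,0,640,480),rz(a,170,150,120,90)]),np.hstack([rz(b,140,120,360,270),rz(a,300,270,160,120)])]))
```

```text
[0.42212372 0.29652673 0.17613437] 0.6264792356584644 19.0
```

View pics/m7.png

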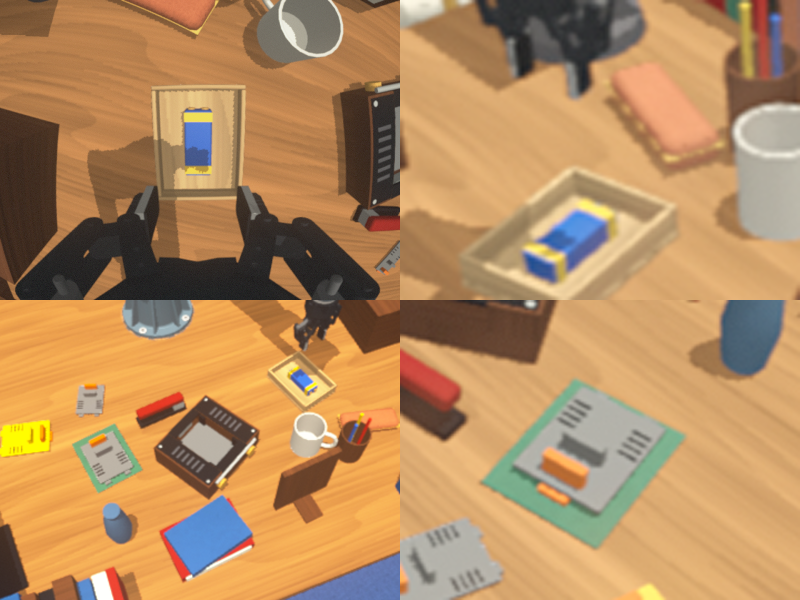

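The pack lies flat in the tray (wrist crop (198,140)), the cover is flat on the mat (side crop (600,450)), and the bystanders haven't moved. Handing in.

```bash
python3 -c "
from bench import ctrl
print(ctrl.hand_in())"
```

```text
the job is handed in; nothing more can be done
None
```

The cover is off and lies flat, outer face up, on the mat, and the battery pack lies flat on the tray floor; nothing was dropped or disturbed, and I handed the job in at about 19 s (no verdict was returned).

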